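Check the height of a relief printing block with a sprung bridge gauge

TASK

The printing block on the granite slab has just been levelled and I want its height. Lift the sanding block off it and set it down flat on the bench top, then take the height gauge from its sloping rest and lower it gently over the block, its two legs standing flat on the slab either side and its sprung foot down on the solid middle of the sun. Leave it standing there showing the height, with the printing block still where it lay.

Things in the scene. Friction and masses are not known exactly. Their poses are not given: they have to be found in the camera images.
- slab: Fixed dark granite slab 130 x 150 x 20 mm (x, y, z) on small feet; origin at the centre of its underside on the bench, top face 20 mm above the origin, z up. Fixed jars of brushes, their rims 150 to 190 mm high, stand in front and to the right of it, and a 360 mm high cabinet further right.
- print_block: Loose pale wooden relief block, 92 mm (its x) by 50 mm (y), lying on the slab with its x axis pointing roughly away from the robot. Origin at the centre of its underside. The cleared ground is 19 mm high; the dark printing face (sun with rays at the +x end, three bars at the -x end) is 23 mm high.
- sun (a point): Centre of the sun on the printing face of the block: a solid dark disc of 34 mm diameter inside a ring of short rays, 12 mm from the block's origin along its +x, 23 mm above its underside.
- sander: Loose dark grey sanding block, 37 x 63 x 26 mm (x, y, z), origin at the centre of its underside, lying flat on the sun at the start. Grip it across the 37 mm (its x). The bench is free for it left of the slab and behind the gauge's rest (towards the window); there the window sill overhangs from x = 0.625 m, 80 to 105 mm above the bench.
- rest: Fixed small wooden rest, base 92 x 112 mm, in which the gauge leans back 35 degrees from vertical. Origin on the bench below the gauge's feet; the gauge leans towards its -x (roughly to the robot's right, the slab side). Its board covers the gauge's back up to 60 mm from the feet; 13 mm high cheeks stand 3 mm beside the legs. Draw the gauge out along its own length.
- gauge: Loose steel bridge gauge, 131 mm tall, 0.45 kg. Origin midway between its two feet, z up along it, y along the bridge, scale on +x. Legs 30 mm (x) by 9 mm (y), inner faces 74 mm apart, outer 92; bridge from 40 to 56 mm above the feet; above it a grip column 24 mm (x) by 28 mm (y) from 56 to 124 mm. Starts leaning 35 degrees in the rest, its feet 25 mm above the bench.
- gauge_grip (a point): Point on the axis of the gauge's grip column, 98 mm above its feet: where to grip it, across its 28 mm (y), so that the fingers clear the bridge.
- gauge_slide (a joint): Sprung slide of the gauge: how far the foot (12 mm disc in the middle of the bridge) is pushed up above the plane of the two leg ends, 0 to 0.033 m; so the height in m of what it stands on when both legs stand on the same level. The spring pushes the foot down with 0.8 N at 0 and 1.7 N at 0.023.
- gauge_foot (a point): Centre of the underside of the gauge's sprung foot, on the gauge's axis, level with the leg ends when nothing pushes it.

How it is judged:
By the outcome, as a careful person would: the job done as asked, in the order asked, and still so for the second after the job is handed in, with the robot touching nothing.
It also fails if it takes over 58 s, if anything falls off the work surface, if the arm or the gripper's body presses on something with over 40 N, if the wrist force passes 120 N, or if a joint passes its speed limit or range.

ROBOT

A 6-joint arm with a two-finger parallel gripper is mounted at the origin on the work surface; the furniture and walls round the work are solid. World frame = base frame: x ahead of the robot, y to its left, z up, the work surface at z = 0. Lengths are in mm, angles in degrees, forces in N, time in s.
With the tool pointing down it reaches from about 375 to 975 mm from the base axis. Payload 3.8 kg.
Tool frame: the origin (TCP) lies between the finger pads; the fingertips stand 25 mm ahead of it and the grasp point (between the pads) lies 6 mm ahead of it (arm.nose_length is the distance from the TCP to the fingertips, in mm); z points along the fingers, y is the line along which they close (so a half turn about z gives the same grasp; the last joint's range is limited). The gripper opens to 85 mm and grips with 20 to 120 N. Pads are 22 mm wide; open, the fingers measure 114 mm over their backs; the gripper's body (76 mm by 85 mm) begins 54 mm behind the grasp point. The pads swing forward as they close: fully open they stand 13 mm farther back than shut.
Start: joints at [-66.744, 15.12, 91.902, -0, 72.978, -2.114], TCP at [289.212, -609.897, 256.28] pointing down, gripper open.
Joint ranges: [-150.88, 150.88], [-54.13, 125.18], [17.81, 147.31], [-75.09, 255.09], [0, 152.58], [-146.25, 146.25]. Speed limits (degrees/s): [147.25, 147.25, 180, 180, 180, 180].

INTERFACE

Orientations are given as [roll, pitch, yaw] about the fixed x, y, z axes, in that order (R = Rz(yaw) Ry(pitch) Rx(roll)).
In Python, from rig import arm gives the robot as it stands.
- The arm moves only by the shell command python3 -m handwheel 'ROWS'. ROWS is JSON, a list of rows, each a list of 3 entries, a list of its own where there are three numbers: the shift along the tool's x, y, z in units of 60 mm (1.0 is 60 mm), then the turn, a rotation vector about the tool's x, y, z in degrees, then the closure in counts, from 0 (fully open) to 255 (shut). In form: [[[x, y, z], [rx, ry, rz], grip], ...]. A call has 1 to 5 rows; each row shifts and turns the commanded pose from where the row before left it, along the tool's axes as they then stand; what a row does not reach is not made up. A row lasts 1/8 s, in which the tool goes at most 62.5 mm and 10.7 degrees, less where a joint would pass 70% of its speed; a pose out of reach is approached as far as the arm can. A call is refused whole if a number of a shift passes 1 or a number of a turn 10.7, either way. A call with a gripper value outside its range is refused whole. The fingers move at their own pace and stop on an object; the grip force is fixed at half the most. Time passes only in rows, so rows that do not move let the fingers close. It gives the time, the measured TCP pose, the force, the opening and the grip force at its end, in the units of the state.
- arm.sense(): the state, without advancing time (a new reading comes with each control period).
- arm.camera(name): name is "scene" or "side" or "wrist"; returns the picture (480x640x3 uint8, red, green, blue); there is no depth.
- arm.get_calibration(name): a dict with "vfov" (degrees; the focal length in pixels is half the picture's height over the tangent of half this angle, whatever the lens; pixels are square), "cx", "cy" (the principal point, pixels), "D" ([k1, k2, p1, p2, k3] as OpenCV has them; the pictures are not rectified), "pose" (4x4, takes a point from camera to world coordinates). Camera axes: x right, y up, looking along -z (the intrinsics and any distortion apply to the point x, -y, -z); pixel columns grow to the right and rows downward; lengths in mm; the calibration is good to about 2 mm. A picture is of the moment at which its call begins: read the wrist's pose just before it. get_calibration takes no time and is no camera call; for the wrist camera it gives the pose at the moment of the call.
- arm.job_done(): hands the job in; it is judged then, once.
The state is a dict: "t": time; "joint_positions": joint angles; "qvel": joint speeds; "effort": joint torques, N m; "position": TCP position; "orientation": TCP orientation; "wrist_force": force on the tool from outside, world axes, zero at the start; "ft_torque": the same for the moment, N m; "opening": finger opening in mm; "grip_force": force on a finger pad.
Only numpy, scipy, OpenCV 4.12 (cv2) and the standard library are available. Lean on these libraries where they do the work, as an engineer would, in place of code of your own. Each camera call takes 0.05 s, during which the arm holds its last target. There are 200 camera calls.

## Working session

There is one attempt and no reset: what is moved stays moved. The work goes in short steps, Python scripts to look and compute and a shell command to move; the robot and the scene stay as the last step left them, time stands still between calls to the robot, and variables do not carry over. Pictures are saved under pics/ and viewed, at most 10 in all, crops included, and the job is handed in when it is done.

```bash
ls; mkdir -p pics; python3 - <<'E'
from rig import arm
import cv2
s=arm.sense();print(s['t'],s['position'],s['orientation'],s['opening'])
for n in("scene","side"):
    cv2.imwrite(f'pics/{n}0.png',arm.camera(n)[:,:,::-1]);c=arm.get_calibration(n);print(n,c['vfov'],c['cx'],c['cy'],c['D'],c['pose'])
E
```

```text
pics
0.0 [ 288.94576708 -609.29525097  254.9493451 ] [-1.79873045e+02 -6.34551859e-03  2.53688664e+01] 85.44835447167024
scene 53.34069053013261 320.3013419631619 240.30449356623006 [0.01160806 0.         0.         0.         0.        ] [[-7.95196747e-01  2.70384905e-01 -5.42728419e-01  2.16955523e+01]
 [-6.05982451e-01 -3.85602778e-01  6.95769909e-01  7.70684850e+02]
 [-2.11519049e-02  8.82157866e-01  4.70478582e-01  5.00041441e+02]
 [ 0.00000000e+00  0.00000000e+00  0.00000000e+00  1.00000000e+00]]
side 52.499210174611925 307.28851764185805 230.25557756504196 [-0.01041674  0.          0.          0.          0.        ] [[-5.93271914e-01  5.45785574e-01 -5.91731817e-01 -1.87863545e+01]
 [-8.04974569e-01 -3.96137244e-01  4.41691325e-01  5.17989942e+02]
 [ 6.66174184e-03  7.38372122e-01  6.74360609e-01  6.47954450e+02]
 [ 0.00000000e+00  0.00000000e+00  0.00000000e+00  1.00000000e+00]]
```

View pics/scene0.png

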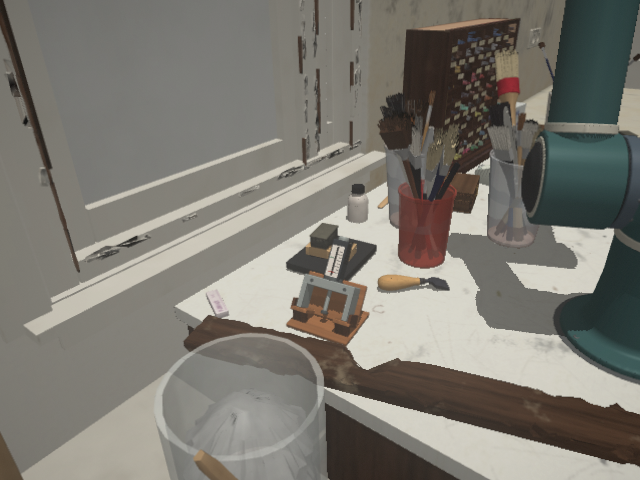

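View pics/side0.png

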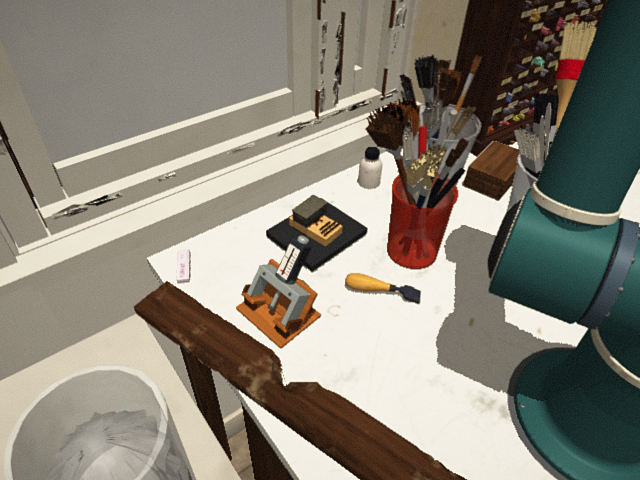

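The scene view shows the gauge in its rest around (330,305), the slab (335,250) and the sander (323,235). In the side view the slab corners are near (267,232), (322,195), (367,232) and (314,268), the sander top is near (312,205), the rest base near (278,318), and the gauge column top near (303,240).

```bash
cat > h.py <<'E'
import numpy as np,cv2
from rig import arm
from scipy.spatial.transform import Rotation as Ro
def ray(c,uv):
    f=240/np.tan(np.radians(c['vfov']/2));K=np.array([[f,0,c['cx']],[0,f,c['cy']],[0,0,1]])
    p=cv2.undistortPoints(np.array(uv,float).reshape(-1,1,2),K,np.array(c['D'],float)).reshape(-1,2)
    P=np.array(c['pose']);d=np.c_[p[:,0],-p[:,1],-np.ones(len(p))]@P[:3,:3].T
    return P[:3,3],d
def plane(c,uv,z):
    o,d=ray(c,uv);return o+d*((z-o[2])/d[:,2])[:,None]
def tri(c1,u1,c2,u2):
    o1,d1=ray(c1,u1);o2,d2=ray(c2,u2);out=[]
    for a,b in zip(d1,d2):
        s=np.linalg.lstsq(np.c_[a,-b],o2-o1,rcond=None)[0];out.append((o1+s[0]*a+o2+s[1]*b)/2)
    return np.array(out)
def toolmove(dp):  # world mm -> tool units
    s=arm.sense();R=Ro.from_euler('xyz',s['orientation'],degrees=True);return R.inv().apply(dp)/60
def grab(n,name):
    c=arm.get_calibration(n);im=arm.camera(n);cv2.imwrite(f'pics/{name}.png',im[:,:,::-1]);return c,im
E
python3 - <<'E'
from h import *
np.set_printoptions(precision=0,suppress=True)
c=arm.get_calibration('side');e=arm.get_calibration('scene')
print('slab corners',plane(c,[(267,230),(322,194),(367,230),(314,266)],20))
print('sander',plane(c,[(312,204)],68))
print('rest base',plane(c,[(237,307),(281,346),(320,313),(278,276)],8))
print('jar red rim',plane(c,[(425,185)],150),'base',plane(c,[(413,260)],0))
print('column top',plane(c,[(303,240)],135))
print('brush tips/tall',tri(c,[(428,60),(370,165)],e,[(398,100),(357,203)]))
print('bottle,eraser',plane(c,[(370,185),(183,270)],0))
print('tool',plane(c,[(385,287)],0))
w=arm.get_calibration('wrist');s=arm.sense();R=Ro.from_euler('xyz',s['orientation'],degrees=True).as_matrix()
print('cam in tool',R.T@(w['pose'][:3,3]-s['position']),R.T@w['pose'][:3,:3],w['vfov'])
E
```

```text
slab corners [[578. 169.  20.]
 [604.  15.  20.]
 [466.  14.  20.]
 [450. 153.  20.]]
sander [[544.  88.  68.]]
rest base [[459. 306.   8.]
 [353. 289.   8.]
 [368. 202.   8.]
 [477. 212.   8.]]
jar red rim [[393. -37. 150.]] base [[369. -17.   0.]]
column top [[417. 200. 135.]]
brush tips/tall [[ 538. -171.  280.]
 [ 601. -116.   39.]]
bottle,eraser [[ 588. -106.    0.]
 [ 596.  339.    0.]]
tool [[351.  71.   0.]]
cam in tool [  80.   -0. -117.] [[ 0.  1.  0.]
 [ 1. -0. -0.]
 [-0.  0. -1.]] 65.69068422161567
```

```bash
python3 -m handwheel '[[[0,0,-1],[0,0,0],0],[[0,0,-1],[0,0,0],0],[[0,0,-1],[0,0,0],0],[[0,0,-0.8],[0,0,0],0]]' && python3 -m handwheel '[[[0.64,-0.757,0],[0,0,0],0],[[0.64,-0.757,0],[0,0,0],0],[[0.64,-0.757,0],[0,0,0],0],[[0.64,-0.757,0],[0,0,0],0]]' && python3 -m handwheel '[[[0.64,-0.757,0],[0,0,0],0],[[0.64,-0.757,0],[0,0,0],0],[[0.64,-0.757,0],[0,0,0],0],[[0.64,-0.757,0],[0,0,0],0]]'&& python3 -m handwheel '[[[0.64,-0.757,0],[0,0,0],0],[[0.64,-0.757,0],[0,0,0],0],[[0.64,-0.757,0],[0,0,0],0],[[0.64,-0.757,0],[0,0,0],0]]'
```

```text
t: 0.6
position: [289.2, -609.8, 486.9]
orientation: [179.9, 0.0, 25.4]
wrist_force: [0.2, -0.5, -0.8]
opening: 85.0
grip_force: 0.0
t: 1.1
position: [350.2, -378.0, 483.7]
orientation: [-180.0, -0.0, 25.3]
wrist_force: [0.5, 0.7, -0.3]
opening: 85.7
grip_force: 0.0
t: 1.6
position: [411.0, -148.1, 483.9]
orientation: [-180.0, -0.0, 25.3]
wrist_force: [1.3, 0.5, -0.4]
opening: 85.1
grip_force: 0.0
t: 2.1
position: [472.0, 82.0, 484.0]
orientation: [180.0, 0.0, 25.4]
wrist_force: [0.3, -1.3, 0.2]
opening: 85.7
grip_force: 0.0
```

```bash
python3 -m handwheel '[[[0,0,0.5],[0,0,-10],0],[[0,0,0.5],[0,0,-10],0],[[0,0,0.5],[0,0,-10],0],[[0,0,0.5],[0,0,-10],0],[[0,0,0],[0,0,-10],0]]' && python3 -m handwheel '[[[0,0,0],[0,0,-5],0],[[0,0,0],[0,0,0],0]]'; python3 - <<'E'
from h import *
s=arm.sense();print(s['joint_positions'])
grab('wrist','w1')
E
```

```text
t: 2.72
position: [470.1, 79.9, 360.2]
orientation: [-179.6, 0.1, 75.7]
wrist_force: [-0.2, 0.7, 1.2]
opening: 85.5
grip_force: 0.0
t: 2.98
position: [471.8, 80.0, 363.7]
orientation: [-179.9, 0.0, 80.3]
wrist_force: [-0.7, 0.4, 0.1]
opening: 85.2
grip_force: 0.0
[ 6.63992667e+00 -9.40136972e+00  1.06411179e+02  9.83363379e-04
  8.30481324e+01  1.63263699e+01]
```

View pics/w1.png

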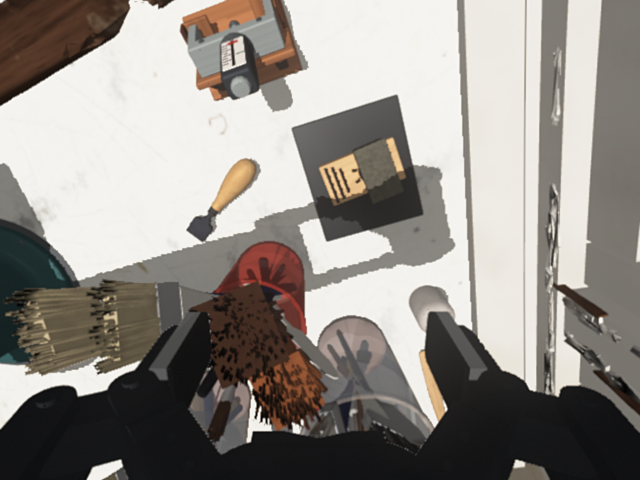

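The wrist view shows the slab at (293,128), (397,96), (422,215), (327,240), the sander around (378,168), the block's bars around (340,183), and the gauge column top near (238,88) with its bridge at (190,45)–(275,10).

```bash
python3 - <<'E'
import cv2
im=cv2.imread('pics/w1.png')
a=cv2.resize(im[80:250,280:440],None,fx=3.4,fy=3.4,interpolation=cv2.INTER_CUBIC)
b=cv2.resize(im[0:120,170:310],None,fx=2.8,fy=2.8,interpolation=cv2.INTER_CUBIC)
import numpy as np
o=np.zeros((600,800,3),np.uint8)
a=cv2.resize(im[110:220,305:425],None,fx=4,fy=4,interpolation=cv2.INTER_CUBIC) #480x440
b=cv2.resize(im[0:120,180:305],None,fx=2.5,fy=2.5,interpolation=cv2.INTER_CUBIC)
o[:440,:480]=a;o[:300,485:485+b.shape[1]]=b;cv2.imwrite('pics/w1c.png',o)
E
```

```text
(no output)
```

View pics/w1c.png

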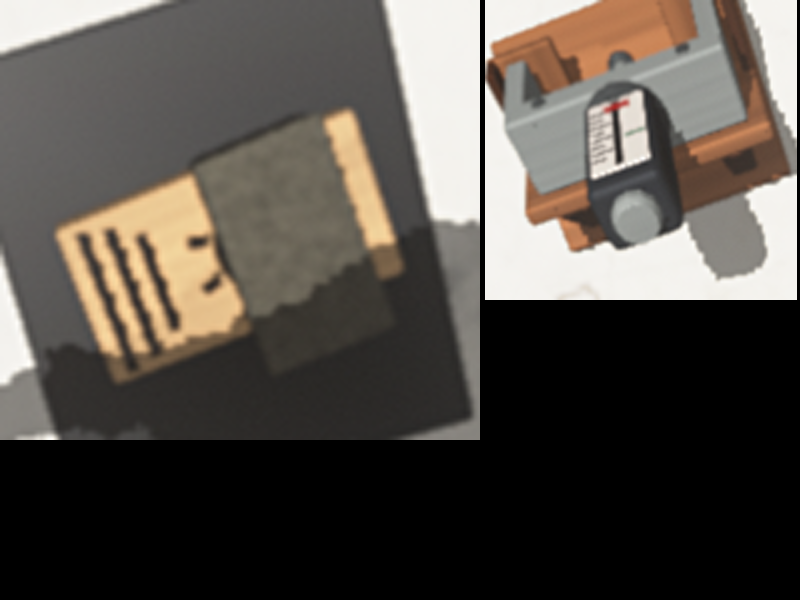

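The crop gives sander top corners in the full image at (353.8,150.8), (384.5,138.8), (403.8,190.5), (373,203.8), block edge corners at (319,167) and (393,137), gauge cap at (240,87), and bridge edge (189,51)–(275,17).

```bash
python3 - <<'E'
from h import *
np.set_printoptions(precision=1,suppress=True)
c=arm.get_calibration('wrist');ang=lambda a:np.degrees(np.arctan2(a[1],a[0]))
p=plane(c,[(353.75,150.75),(384.5,138.75),(403.75,190.5),(373,203.75)],69)
print('sander',p.mean(0),[np.linalg.norm(p[i]-p[i-1]) for i in range(4)],ang(p[1]-p[0]),ang(p[2]-p[3]),ang(p[0]-p[3]),ang(p[1]-p[2]))
b=plane(c,[(319.3,167.3),(393,137.2)],39);print('block edge',b,ang(b[1]-b[0]),np.linalg.norm(b[1]-b[0]))
s=plane(c,[(293,128),(397,96),(422,215),(327,240)],20);print('slab',s.mean(0),ang(s[1]-s[0]))
g=plane(c,[(189.2,50.8),(274.8,16.8)],70);print('bridge',g,ang(g[1]-g[0]),np.linalg.norm(g[1]-g[0]))
cap=plane(c,[(240,87)],132.3)[0];a=np.radians(ang(g[1]-g[0]));rx=np.array([-np.sin(a),np.cos(a),0])
print('cap',cap,'rx',rx)
ax=-np.sin(np.radians(35))*rx+np.array([0,0,np.cos(np.radians(35))])
print('grip',cap-33*ax,'rest',cap-131*ax, 'axis',ax)
print('brush tips px dir',plane(c,[(240,330),(60,330)],250))
E
```

```text
sander [542.2  93.7  69. ] [np.float64(62.7993334872986), np.float64(34.73305780690581), np.float64(60.837084532133616), np.float64(36.760932998904536)] 11.245852988082712 14.41262994838044 102.26485264650017 104.15588078213125
block edge [[478.  105.7  39. ]
 [566.8 124.9  39. ]] 12.203831971453221 90.83158453953382
slab [525.7  88.4  20. ] 6.493277013509047
bridge [[370.5 243.2  70. ]
 [460.2 257.9  70. ]] 9.314641350002196 90.84512186236431
cap [423.4 196.1 132.3] rx [-0.2  1.   0. ]
grip [420.3 214.8 105.3] rest [411.3 270.3  25. ] axis [ 0.1 -0.6  0.8]
brush tips px dir [[407.2  28.2 250. ]
 [282.9  50.  250. ]]
```

```bash
python3 -m handwheel '[[[0.14,0.37,0.5],[0,0,0],0],[[0.14,0.37,0.5],[0,0,0],0],[[0.14,0.37,0.5],[0,0,0],0],[[0,0,0.5],[0,0,-7.6],0],[[0,0,0.5],[0,0,-7.6],0]]'; python3 -m handwheel '[[[0,0,0.5],[0,0,-7.6],0],[[0,0,0],[0,0,0],0]]'; python3 - <<'E'
from h import *
c=arm.get_calibration('side');e=arm.get_calibration('scene')
print(tri(c,[(388,125),(428,60)],e,[(400,125),(398,100)]))
print(arm.sense()['joint_positions'])
c,im=grab('wrist','w2')
E
```

```text
t: 3.65
position: [542.1, 93.8, 213.1]
orientation: [-180.0, -0.0, 95.7]
wrist_force: [-0.2, -0.6, -0.8]
opening: 85.2
grip_force: 0.0
t: 3.9
position: [539.6, 93.4, 181.3]
orientation: [-179.6, -0.0, 103.0]
wrist_force: [-1.1, 0.2, 0.5]
opening: 85.3
grip_force: 0.0
[[ 402.13513778   61.26559008  292.52045738]
 [ 537.69163724 -171.14934385  279.76085428]]
[ 7.21533303e+00  5.04745620e+00  1.11895301e+02  1.24513155e-03
  6.34253449e+01 -5.80410259e+00]
```

View pics/w2.png

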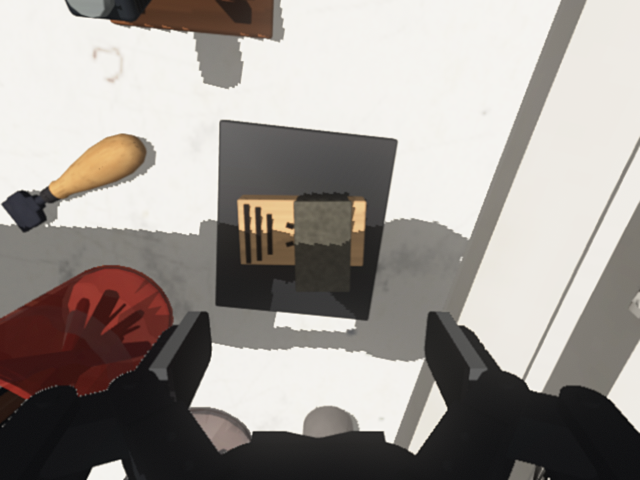

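The wrist view shows the sander square to the tool with its corners at about (295,195), (351,196), (350,293), (295,292). The block spans (239,196) to (366,266), and nothing is in the fingers' way.

```bash
python3 - <<'E'
from h import *
np.set_printoptions(precision=2,suppress=True)
c=arm.get_calibration('wrist');ang=lambda a:np.degrees(np.arctan2(a[1],a[0]))
p=plane(c,[(295,195),(351,196),(350,293),(295,292)],69);m=p.mean(0)
print(m,[np.linalg.norm(p[i]-p[i-1]) for i in range(4)],ang(p[1]-p[0]),ang(p[2]-p[3]))
b=plane(c,[(238.5,197),(366,200),(365,266),(240,265)],39);print('block',b.mean(0),[np.linalg.norm(b[i]-b[i-1]) for i in range(4)],ang(b[1]-b[0]),ang(b[2]-b[3]))
s=arm.sense();print(s['position'],toolmove(m-s['position']))
E
```

```text
[544.01  95.06  69.  ] [np.float64(67.3159112132371), np.float64(35.28528170088933), np.float64(67.39591935284518), np.float64(37.7574951387662)] 11.978735799446287 11.920406546807834
block [529.76  91.66  39.  ] [np.float64(52.13075382046505), np.float64(90.93604935959843), np.float64(50.70981721994481), np.float64(94.54732514696532)] 11.661086199219248 12.551105284366338
[541.08  93.61 183.36] [0.01 0.06 1.91]
```

```bash
python3 -m handwheel '[[[0,0.03,0.4],[0,0,1],0],[[0,0.02,0.5],[0,0,0],0],[[0,0,0.5],[0,0,0],0],[[0,0,0.3],[0,0,0],0],[[0,0,0.17],[0,0,0],0]]'; python3 -m handwheel '[[[0,0,0],[0,0,0],0],[[0,0,0],[0,0,0],60],[[0,0,0],[0,0,0],110],[[0,0,0],[0,0,0],130]]'; python3 -m handwheel '[[[0,0,0],[0,0,0],255],[[0,0,0],[0,0,0],255],[[0,0,0],[0,0,0],255]]'; python3 - <<'E'
from h import *
grab('wrist','w3')
E
```

```text
t: 4.58
position: [545.5, 94.4, 72.3]
orientation: [179.9, 0.0, 102.1]
wrist_force: [-0.4, 0.1, -0.1]
opening: 85.4
grip_force: 0.0
t: 5.08
position: [545.1, 94.4, 72.7]
orientation: [180.0, 0.0, 102.2]
wrist_force: [0.5, -0.4, 0.3]
opening: 41.5
grip_force: 0.0
t: 5.45
position: [545.5, 94.5, 72.8]
orientation: [179.9, 0.0, 102.2]
wrist_force: [0.0, -0.1, 5.8]
opening: 35.9
grip_force: 60.8
```

View pics/w3.png

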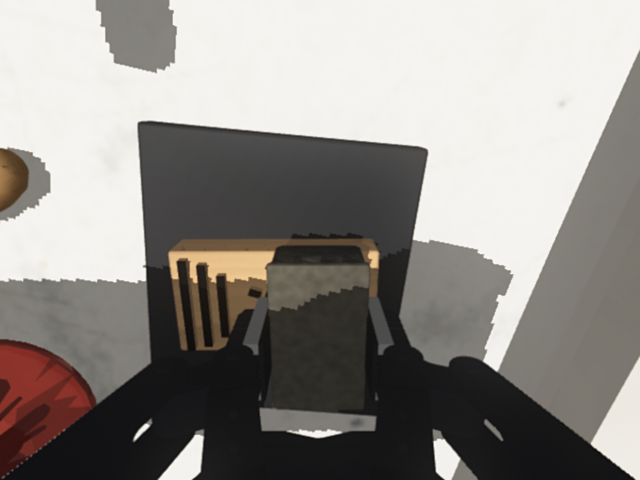

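The sander is held squarely between the pads, and the block is undisturbed with its top-left corner near (172,240).

```bash
python3 -m handwheel '[[[0,0,-0.15],[0,0,0],255],[[0,0,-0.4],[0,0,0],255],[[0,0,-0.5],[0,0,0],255],[[0.5,0.1,0],[0,0,0],255],[[0.9,0.2,0],[0,0,0],255]]'; python3 -m handwheel '[[[0.7,0.15,0],[0,0,0],255],[[0.25,0.05,0.3],[0,0,0],255],[[0,0,0.6],[0,0,0],255],[[0,0,0.5],[0,0,0],255],[[0,0,0.2],[0,0,0],255]]'; python3 -m handwheel '[[[0,0,0.1],[0,0,0],255],[[0,0,0],[0,0,0],255]]'
```

```text
t: 6.12
position: [544.9, 179.8, 135.6]
orientation: [180.0, 0.0, 102.0]
wrist_force: [0.4, -0.0, -0.9]
opening: 35.3
grip_force: 60.2
t: 6.75
position: [541.7, 236.9, 35.5]
orientation: [-179.6, 0.1, 102.2]
wrist_force: [0.2, -0.8, -1.1]
opening: 35.7
grip_force: 60.2
t: 7.0
position: [544.8, 238.3, 33.3]
orientation: [180.0, 0.0, 102.1]
wrist_force: [-0.6, 0.3, -1.1]
opening: 35.8
grip_force: 60.2
```

```bash
python3 -m handwheel '[[[0,0,0.03],[0,0,0],255],[[0,0,0],[0,0,0],255]]'; python3 -m handwheel '[[[0,0,0.02],[0,0,0],255],[[0,0,0],[0,0,0],255]]'
```

```text
t: 7.25
position: [545.1, 238.8, 32.2]
orientation: [179.9, -0.0, 102.2]
wrist_force: [0.6, 0.0, -1.0]
opening: 35.8
grip_force: 60.2
t: 7.5
position: [544.4, 238.6, 30.2]
orientation: [180.0, -0.0, 102.2]
wrist_force: [0.6, 0.5, -1.7]
opening: 35.7
grip_force: 60.2
```

```bash
python3 -m handwheel '[[[0,0,0.015],[0,0,0],255],[[0,0,0],[0,0,0],255]]'; python3 -m handwheel '[[[0,0,0.015],[0,0,0],255],[[0,0,0],[0,0,0],255]]'
```

```text
t: 7.75
position: [544.5, 238.6, 29.8]
orientation: [180.0, -0.0, 102.2]
wrist_force: [-2.4, -1.2, 4.3]
opening: 35.9
grip_force: 60.7
t: 8.0
position: [544.6, 238.6, 29.8]
orientation: [-180.0, 0.0, 102.2]
wrist_force: [-4.6, -1.3, 10.9]
opening: 35.5
grip_force: 61.7
```

```bash
python3 -m handwheel '[[[0,0,0],[0,0,0],150],[[0,0,0],[0,0,0],100],[[0,0,0],[0,0,0],0],[[0,0,0],[0,0,0],0],[[0,0,-0.3],[0,0,0],0]]'; python3 -m handwheel '[[[0,0,-0.8],[0,0,0],0],[[0,0,-0.8],[0,0,0],0],[[0,0,-0.8],[0,0,0],0],[[0,0,0],[0,0,0],0]]'; python3 - <<'E'
from h import *
np.set_printoptions(precision=1,suppress=True)
w=arm.get_calibration('wrist');s=arm.sense();print(s['position'],s['joint_positions'])
R=Ro.from_euler('xyz',s['orientation'],degrees=True).as_matrix();T=np.eye(4);T[:3,:3]=R;T[:3,3]=s['position'];X=np.linalg.inv(T)@w['pose']
T2=np.eye(4);T2[:3,:3]=Ro.from_euler('xyz',[180,0,80.3],degrees=True).as_matrix();T2[:3,3]=[471.8,80,363.7]
w1=dict(w);w1['pose']=T2@X
c=arm.get_calibration('side')
print(tri(w1,[(240,330),(285,385),(240,330)],c,[(385,125),(428,70),(405,90)]))
im1=cv2.imread('pics/w1.png');im2=cv2.imread('pics/side0.png')
o=np.zeros((600,800,3),np.uint8)
o[:500,:400]=cv2.resize(im1[230:480,180:380],None,fx=2,fy=2);o[:600,400:]=cv2.resize(im2[0:300,330:530],None,fx=2,fy=2)
cv2.imwrite('pics/br.png',o)
E
```

```text
t: 8.62
position: [543.6, 238.1, 44.9]
orientation: [-179.9, 0.0, 102.2]
wrist_force: [0.5, -0.5, -0.2]
opening: 85.3
grip_force: 0.0
t: 9.12
position: [547.7, 239.9, 196.8]
orientation: [179.4, -0.1, 102.2]
wrist_force: [1.1, -0.0, -0.8]
opening: 85.3
grip_force: 0.0
[547.7 239.9 196.8] [ 21.3   9.  105.7   0.   64.7   9.1]
[[419.3  48.6 282.6]
 [430.4   0.3 327.8]
 [418.5  46.6 323.2]]
```

View pics/br.png

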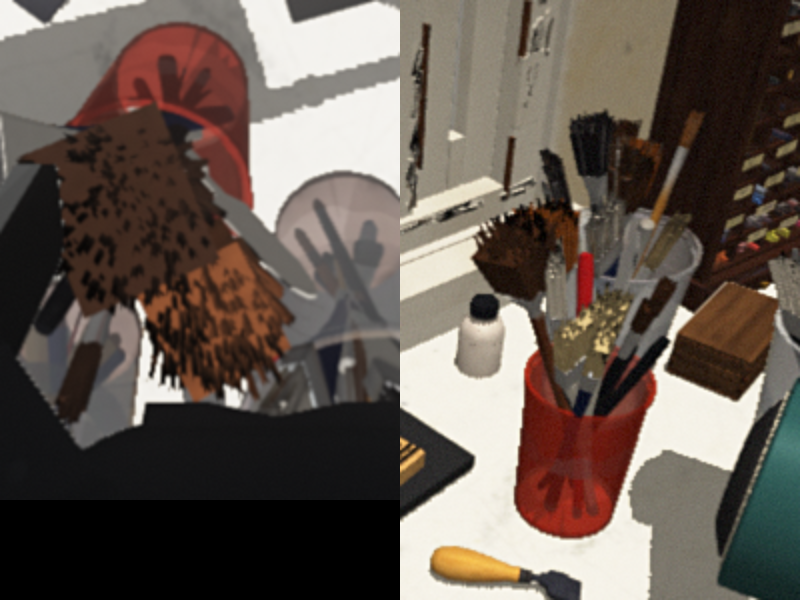

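The crops show the brown brush head of the red jar as the tallest obstacle near the rest (about x 420, y 45, z 285). A fully tilted grasp would bring the wrist onto it. I will grip the gauge with a mild tilt and check where the window wall is.

```bash
python3 -m handwheel '[[[-0.04,-0.7,-0.2],[0,0,0],0],[[-0.04,-0.7,-0.2],[0,0,0],0],[[-0.04,-0.7,-0.2],[0,0,0],0],[[0,0,0],[0,0,3],0],[[0,0,0],[0,0,0],0]]'; python3 - <<'E'
from h import *
np.set_printoptions(precision=1,suppress=True)
c=arm.get_calibration('side');e=arm.get_calibration('scene')
print('wall',tri(c,[(90,207),(57,167),(290,90),(325,128)],e,[(115,243),(87,208),(280,140),(303,173)]))
s=arm.sense();print(s['position'],s['orientation'])
grab('wrist','w4')
E
```

```text
t: 9.75
position: [422.0, 204.7, 225.9]
orientation: [-180.0, 0.0, 99.2]
wrist_force: [-0.6, 0.3, 0.3]
opening: 85.4
grip_force: 0.0
wall [[685.  440.6 143.2]
 [715.2 458.7 207.2]
 [720.4  11.2 203.8]
 [722.5 -75.2  95.1]]
[422.  204.7 225.9] [-180.     0.    99.2]
```

View pics/w4.png

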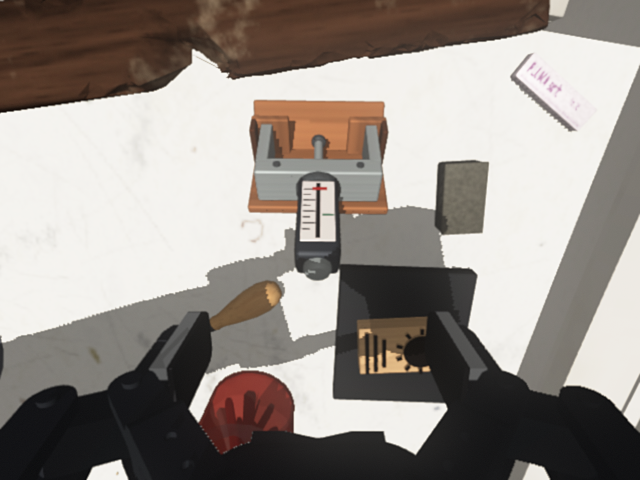

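The wrist view shows the gauge in line with the tool: cap at about (317,268), bridge lower edge (254,198)–(383,201), scale line at x≈318. The sander lies flat on the bench at (463,197), and the block is still on the slab with the sun at (417,350).

```bash
python3 - <<'E'
from h import *
np.set_printoptions(precision=2,suppress=True)
w=arm.get_calibration('wrist');s=arm.sense()
R=Ro.from_euler('xyz',s['orientation'],degrees=True).as_matrix();T=np.eye(4);T[:3,:3]=R;T[:3,3]=s['position'];X=np.linalg.inv(T)@w['pose']
T2=np.eye(4);T2[:3,:3]=Ro.from_euler('xyz',[180,0,80.3],degrees=True).as_matrix();T2[:3,3]=[471.8,80,363.7]
w1=dict(w);w1['pose']=T2@X
print('tri cap',tri(w1,[(240,87)],w,[(317,268)]))
cap=plane(w,[(317,268)],132.3)[0];print('cap plane',cap)
a=np.radians(8.6);rx=np.array([-np.sin(a),np.cos(a),0]);ry=np.array([np.cos(a),np.sin(a),0])
b=plane(w,[(254,198),(383,201)],65);print('bridge lower edge mid lateral',b.mean(0)@ry,'cap lateral',cap@ry,np.linalg.norm(b[1]-b[0]))
b=plane(w,[(250,211),(387,213),(254,100),(385,101)],10);print('rest lat',b@ry,b@rx)
ax=-np.sin(np.radians(35))*rx+np.array([0,0,np.cos(np.radians(35))])
grip=cap-33*ax;t=np.radians(16)
tz=-(-np.sin(t)*rx+np.cos(t)*np.array([0,0,1]))
tcp=grip-6*tz;print('grip',grip,'tcp',tcp,'rest',cap-131*ax)
pre=tcp+80*ax;print('pre',pre,'move (tool, untilted)',toolmove(pre-s['position']))
E
```

```text
tri cap [[423.04 196.59 127.92]]
cap plane [423.03 198.51 132.3 ]
bridge lower edge mid lateral 448.6592762067491 cap lateral 447.9588099300477 97.89317909156111
rest lat [386.05 511.9  393.87 503.43] [138.6  138.15 233.78 234.21]
grip [420.2  217.22 105.27] tcp [420.45 215.59 111.04] rest [411.8  272.8   24.99]
pre [427.31 170.22 176.57] move (tool, untilted) [-0.58 -0.01  0.82]
```

```bash
python3 -m handwheel '[[[0.18,0.01,0.3],[0,0,0],0],[[0,0,0.5],[0,0,0.6],0],[[0,0,0.5],[0,8,0],0],[[0,0,0],[0,8,0],0],[[-0.08,0,0.28],[0,0,0],0]]'; python3 -m handwheel '[[[-0.04,0,0.15],[0,0,0],0],[[0,0,0],[0,0,0],0]]'; python3 - <<'E'
from h import *
np.set_printoptions(precision=2,suppress=True)
s=arm.sense();print(s['joint_positions'],toolmove(np.array([420.9,215.6,111])-s['position']))
grab('wrist','w5');grab('side','s5')
a=cv2.imread('pics/w5.png');b=cv2.imread('pics/s5.png')
o=np.zeros((480,800,3),np.uint8);o[:,:400]=a[:,120:520];o[:,400:]=b[:,150:550];cv2.imwrite('pics/v5.png',o)
E
```

```text
t: 10.42
position: [422.2, 214.5, 129.0]
orientation: [-179.9, -16.0, 98.3]
wrist_force: [0.3, -0.1, 0.2]
opening: 85.5
grip_force: 0.0
t: 10.68
position: [420.6, 216.4, 120.1]
orientation: [-179.8, -15.9, 98.6]
wrist_force: [0.2, 0.3, 0.6]
opening: 85.2
grip_force: 0.0
[ 13.38  -0.54 126.47  19.64  54.52  -6.8 ] [-0.06  0.    0.14]
```

View pics/v5.png

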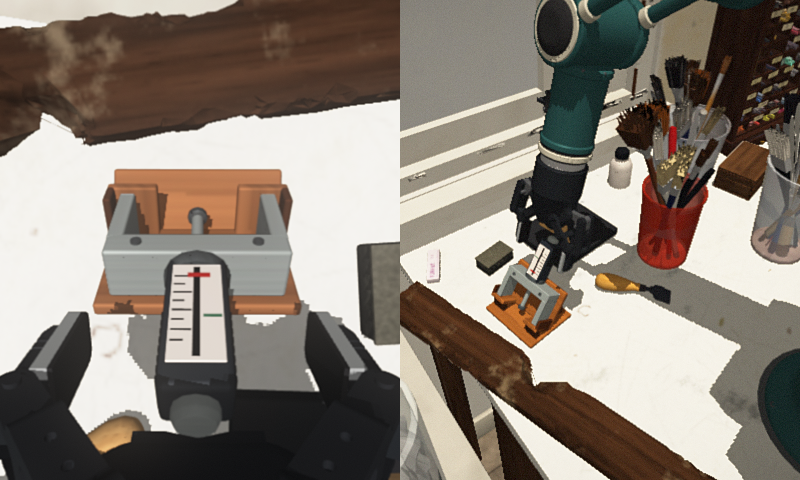

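The left half shows the fingers astride the grip column and centred on it (pads at 90 and 307, column centre 197). The side view shows the wrist well clear of the brushes.

```bash
python3 -m handwheel '[[[-0.06,0,0.14],[0,0,0],0],[[0,0,0],[0,4,0],0],[[0,0,0],[0,0,0],90],[[0,0,0],[0,0,0],150],[[0,0,0],[0,0,0],255]]'; python3 -m handwheel '[[[0,0,0],[0,0,0],255],[[0,0,0],[0,0,0],255],[[0,0,0],[0,0,0],255]]'; python3 - <<'E'
from h import *
s=arm.sense();a=np.radians(8.6);ax=np.array([.5736*np.sin(a),-.5736*np.cos(a),.819]);print('axis in tool',toolmove(ax*60),s['ft_torque'])
E
```

```text
t: 11.4
position: [422.0, 214.9, 112.7]
orientation: [180.0, -20.0, 98.6]
wrist_force: [-1.2, 0.7, -0.1]
opening: 32.0
grip_force: 0.0
t: 11.78
position: [421.4, 214.9, 112.6]
orientation: [-180.0, -20.0, 98.6]
wrist_force: [-2.9, -0.9, 3.2]
opening: 27.4
grip_force: 61.7
axis in tool [-2.58552014e-01 -5.44197628e-04 -9.65882249e-01] [-0.02332307  0.50106366  0.13845648]
```

```bash
python3 -m handwheel '[[[-0.026,0,-0.1],[0,0,0],255],[[-0.05,0,-0.19],[0,0,0],255],[[-0.08,0,-0.29],[0,0,0],255]]'; python3 -m handwheel '[[[-0.1,0,-0.38],[0,0,0],255],[[-0.1,0,-0.38],[0,0,0],255],[[0,0,-0.5],[0,0,0],255],[[0,0,-0.5],[0,0,0],255],[[0,0,0],[0,0,0],255]]'; python3 -c "
from h import *
print(arm.sense()['joint_positions'],arm.sense()['ft_torque'])"
```

```text
t: 12.15
position: [424.1, 194.4, 141.6]
orientation: [-179.9, -20.1, 98.5]
wrist_force: [-0.5, 3.7, -3.3]
opening: 27.2
grip_force: 60.7
t: 12.78
position: [434.2, 146.3, 239.2]
orientation: [179.6, -19.9, 98.6]
wrist_force: [-0.1, 0.3, -5.0]
opening: 27.2
grip_force: 61.0
[  1.6041796   -8.31740072 120.57894647  20.949871    71.10797814
 -14.36252211] [-0.5024634   0.02155955 -0.03410088]
```

```bash
python3 -m handwheel '[[[0,0.43,0],[0,-8.75,0],255],[[0,0.43,0],[0,-8.75,0],255],[[0,0.43,0],[0,-8.75,0],255],[[0,0.43,0],[0,-8.75,0],255],[[0,0,0],[2.49,0,9.27],255]]'; python3 -m handwheel '[[[0,0,0],[2.49,0,9.27],255],[[0,0,0],[2.49,0,9.27],255],[[0,0,0],[2.49,0,9.27],255],[[0,0,0],[2.49,0,9.27],255],[[0,0,0],[2.49,0,9.27],255]]'; python3 -m handwheel '[[[0,0,0],[2.49,0,9.27],255],[[0,0,0],[2.49,0,9.27],255],[[0,0,0],[2.49,0,9.27],255],[[0,0,0],[0,0,0],255]]'; python3 - <<'E'
from h import *
np.set_printoptions(precision=2,suppress=True)
s=arm.sense();print(s['joint_positions'])
R=Ro.from_euler('xyz',s['orientation'],degrees=True);w=arm.get_calibration('wrist')
T=np.eye(4);T[:3,:3]=R.as_matrix();T[:3,3]=s['position'];X=np.linalg.inv(T)@w['pose']
T[:3,:3]=Ro.from_euler('xyz',[180,0,99.2],degrees=True).as_matrix();T[:3,3]=[422,204.7,225.9];w4=dict(w);w4['pose']=T@X
print('sun w4',plane(w4,[(417,350)],43))
tgt=np.array([542,94.1,s['position'][2]]);print(toolmove(tgt-s['position']),'down',toolmove([0,0,-60]))
# desired orientation: gauge upright (tool pitch 15), yaw 12.2
D=Ro.from_euler('xyz',[180,15,12.2],degrees=True);print('rot err tool',(R.inv()*D).as_rotvec(degrees=True))
E
```

```text
t: 13.4
position: [533.5, 165.5, 233.9]
orientation: [-179.8, 15.1, 89.0]
wrist_force: [-0.4, -0.1, -5.1]
opening: 27.3
grip_force: 61.2
t: 14.02
position: [533.3, 163.1, 234.4]
orientation: [-179.9, 15.1, 40.7]
wrist_force: [0.7, -0.2, -4.5]
opening: 27.2
grip_force: 61.2
t: 14.52
position: [533.6, 162.2, 234.9]
orientation: [-180.0, 15.2, 12.2]
wrist_force: [-1.1, 0.8, -5.0]
opening: 27.1
grip_force: 61.1
[14.05 12.8  98.26  0.52 84.1  91.7 ]
sun w4 [[533.88  95.83  43.  ]]
[-0.1   1.14  0.03] down [0.26 0.   0.97]
rot err tool [-0.04  0.16  0.03]
```

```bash
python3 - <<'E'
from h import *
_,a=grab('side','s6');_,b=grab('scene','e6');_,w=grab('wrist','w6')
o=np.zeros((600,800,3),np.uint8)
up=lambda i,f:cv2.resize(i,None,fx=f,fy=f,interpolation=cv2.INTER_CUBIC)
o[:300,:400]=up(a[190:265,270:370],4)      # side x=270+u/4,y=190+v/4
o[:300,400:800]=up(b[190:290,270:403],3)[:300,:400-1+1][:, :400] if 0 else cv2.resize(b[190:290,270:403],(400,300))
o[300:600,:400]=cv2.resize(w,(400,300))
o[300:600,400:800]=cv2.resize(a[100:280,230:470],(400,300))
cv2.imwrite('pics/v6.png',o[:,:,::-1])
E
```

```text
(no output)
```

View pics/v6.png

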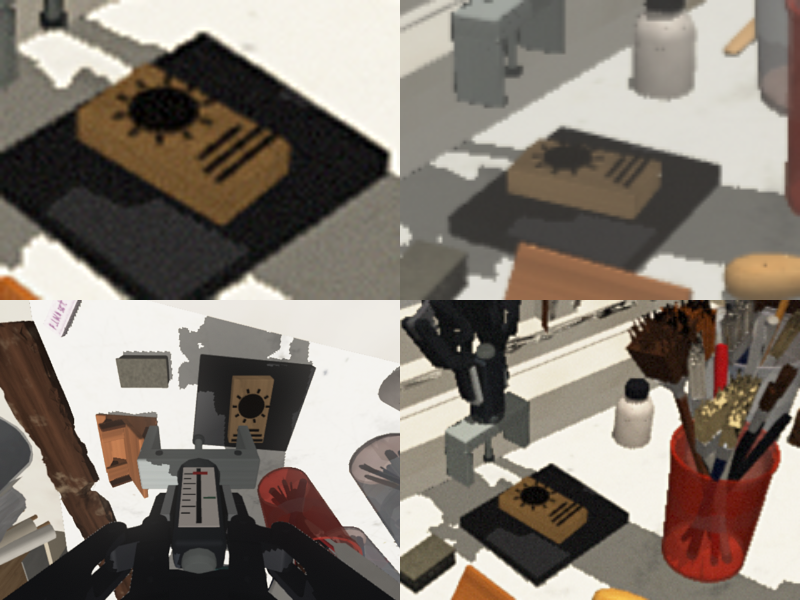

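The composite shows the sun at side (311,217.5), scene (325.5,242), wrist (401.5,171). The gauge hangs upright with its foot at side (283,193), scene (307.5,214).

```bash
python3 - <<'E'
from h import *
np.set_printoptions(precision=2,suppress=True)
c=arm.get_calibration('side');e=arm.get_calibration('scene');w=arm.get_calibration('wrist')
print('sun side',plane(c,[(311.25,217.5)],43),'scene',plane(e,[(325.5,242.3)],43),'wrist',plane(w,[(401.6,171.2)],43))
print('tri sun,foot',tri(c,[(311.25,217.5),(282.8,193)],e,[(325.5,242.3),(307.6,214)]))
im=cv2.imread('pics/w6.png')
h=cv2.cvtColor(im,cv2.COLOR_BGR2HSV);m=cv2.inRange(h,(8,70,40),(28,255,230));m[:, :355]=0;m[:,450:]=0;m[:110]=0;m[205:]=0
m=cv2.morphologyEx(m,cv2.MORPH_CLOSE,np.ones((11,11)))
k=max(cv2.findContours(m,0,2)[0],key=cv2.contourArea);r=cv2.boxPoints(cv2.minAreaRect(k));print(r)
p=plane(w,r,38);d=[p[i]-p[i-1] for i in range(4)];print(p,[(round(np.linalg.norm(x),1),round(np.degrees(np.arctan2(x[1],x[0])),1)) for x in d])
s=arm.sense();print(s['position'])
E
```

```text
sun side [[536.52  94.38  43.  ]] scene [[535.15  95.56  43.  ]] wrist [[537.81  93.96  43.  ]]
tri sun,foot [[536.96  93.7   41.92]
 [528.52 160.01 134.29]]
[[364.31 203.95]
 [371.12 115.47]
 [438.79 120.68]
 [431.99 209.15]]
[[500.12 113.98  38.  ]
 [574.   130.21  38.  ]
 [581.22  78.36  38.  ]
 [507.88  54.26  38.  ]] [(np.float64(60.2), np.float64(97.4)), (np.float64(75.6), np.float64(12.4)), (np.float64(52.4), np.float64(-82.1)), (np.float64(77.2), np.float64(-161.8))]
[533.57 162.91 235.97]
```

```bash
python3 -m handwheel '[[[-0.06,0.56,0.016],[0,0,0],255],[[-0.06,0.56,0.016],[0,0,0],255],[[0.13,0,0.483],[0,0,0],255],[[0.13,0,0.483],[0,0,0],255],[[0.052,0,0.193],[0,0,0],255]]'; python3 -m handwheel '[[[0,0,0],[0,0,0],255],[[0,0,0],[0,0,0],255]]'; python3 - <<'E'
from h import *
np.set_printoptions(precision=2,suppress=True)
s=arm.sense();print(s['joint_positions'])
grab('side','s7');grab('scene','e7')
E
```

```text
t: 15.3
position: [539.5, 95.7, 162.9]
orientation: [-179.9, 15.2, 12.3]
wrist_force: [-0.0, -0.1, -4.3]
opening: 27.6
grip_force: 61.2
t: 15.55
position: [541.8, 96.0, 166.3]
orientation: [-180.0, 14.9, 12.2]
wrist_force: [-0.6, -0.2, -4.7]
opening: 27.2
grip_force: 61.2
[  8.06  15.16 102.93  -1.07  76.78  86.21]
```

```bash
python3 -m handwheel '[[[0.043,0,0.161],[0,0,0],255],[[0.043,0,0.161],[0,0,0],255],[[0,0,0],[0,0,0],255]]'; python3 -m handwheel '[[[0.026,0,0.097],[0,0,0],255],[[0,0,0],[0,0,0],255]]';python3 -m handwheel '[[[0.026,0,0.097],[0,0,0],255],[[0,0,0],[0,0,0],255]]'; python3 -c "
from h import *
grab('side','s8');grab('scene','e8');print(arm.sense()['ft_torque'])"
```

```text
t: 16.02
position: [540.0, 95.4, 143.7]
orientation: [-180.0, 15.2, 12.2]
wrist_force: [-0.3, -0.1, -2.0]
opening: 27.4
grip_force: 61.4
t: 16.27
position: [540.7, 95.6, 138.6]
orientation: [-180.0, 15.1, 12.2]
wrist_force: [0.3, 0.2, -3.4]
opening: 27.5
grip_force: 61.5
t: 16.52
position: [540.9, 95.6, 132.6]
orientation: [-180.0, 15.0, 12.2]
wrist_force: [-0.6, -0.3, -2.4]
opening: 27.0
grip_force: 61.5
[ 0.06142582 -0.22101248  0.01338041]
```

```bash
python3 -m handwheel '[[[0.013,0,0.048],[0,0,0],255],[[0,0,0],[0,0,0],255]]';python3 -m handwheel '[[[0.009,0,0.032],[0,0,0],255],[[0,0,0],[0,0,0],255]]'; python3 -m handwheel '[[[0.004,0,0.016],[0,0,0],255],[[0,0,0],[0,0,0],255]]'
```

```text
t: 16.88
position: [541.0, 95.6, 129.8]
orientation: [-180.0, 15.0, 12.2]
wrist_force: [-0.6, 0.2, -3.0]
opening: 27.4
grip_force: 61.5
t: 17.12
position: [541.0, 95.6, 127.9]
orientation: [-180.0, 15.0, 12.2]
wrist_force: [-0.5, -0.1, -2.8]
opening: 27.4
grip_force: 61.5
t: 17.38
position: [541.0, 95.6, 127.0]
orientation: [-180.0, 15.0, 12.2]
wrist_force: [0.1, 0.7, -2.5]
opening: 27.0
grip_force: 61.6
```

```bash
python3 -m handwheel '[[[0.004,0,0.016],[0,0,0],255],[[0,0,0],[0,0,0],255]]';python3 -m handwheel '[[[0.004,0,0.016],[0,0,0],255],[[0,0,0],[0,0,0],255]]'; python3 -m handwheel '[[[0.004,0,0.016],[0,0,0],255],[[0,0,0],[0,0,0],255]]'
```

```text
t: 17.62
position: [541.0, 95.6, 126.0]
orientation: [-180.0, 15.0, 12.2]
wrist_force: [0.7, 0.5, -1.0]
opening: 27.3
grip_force: 61.6
t: 17.88
position: [540.9, 95.6, 125.0]
orientation: [-180.0, 15.0, 12.2]
wrist_force: [0.2, -0.1, -2.1]
opening: 27.2
grip_force: 61.6
t: 18.12
position: [540.9, 95.6, 124.0]
orientation: [-180.0, 15.0, 12.2]
wrist_force: [-0.4, 0.0, -2.2]
opening: 27.6
grip_force: 61.6
```

```bash
python3 -m handwheel '[[[0.004,0,0.016],[0,0,0],255],[[0,0,0],[0,0,0],255]]';python3 -m handwheel '[[[0.004,0,0.016],[0,0,0],255],[[0,0,0],[0,0,0],255]]'; python3 -c "
from h import *
print(arm.sense()['ft_torque'])"
```

```text
t: 18.38
position: [540.9, 95.6, 123.0]
orientation: [-180.0, 15.0, 12.2]
wrist_force: [1.0, 0.7, -3.1]
opening: 27.1
grip_force: 61.6
t: 18.62
position: [541.0, 95.7, 122.7]
orientation: [-180.0, 15.0, 12.2]
wrist_force: [-0.9, 0.5, 3.2]
opening: 27.3
grip_force: 62.0
[ 0.00485745  0.07162768 -0.02793611]
```

```bash
python3 -m handwheel '[[[0,0,0],[0,0,0],160],[[0,0,0],[0,0,0],140],[[0,0,0],[0,0,0],100],[[0,0,0],[0,0,0],0],[[0,0,0],[0,0,0],0]]'; python3 -m handwheel '[[[-0.05,0,-0.2],[0,0,0],0],[[-0.13,0,-0.48],[0,0,0],0],[[-0.2,0,-0.75],[0,0,0],0],[[-0.2,0,-0.75],[0,0,0],0],[[0,0,0],[0,0,0],0]]'; python3 - <<'E'
from h import *
np.set_printoptions(precision=1,suppress=True)
grab('side','s9');grab('scene','e9');w,im=grab('wrist','w9')
# silent check: gauge steel column / block masks vs before
for n in('s6','s9'):
    i=cv2.imread(f'pics/{n}.png');h=cv2.cvtColor(i,cv2.COLOR_BGR2HSV);m=cv2.inRange(h,(8,90,40),(28,255,230));m[:, :285]=0;m[:,347:]=0;m[:200]=0;m[248:]=0
    ys,xs=np.nonzero(m);print(n,len(xs),xs.min(),xs.max(),ys.min(),ys.max())
E
```

```text
t: 19.25
position: [540.8, 95.6, 122.0]
orientation: [-180.0, 15.0, 12.2]
wrist_force: [0.7, -0.1, 0.6]
opening: 84.8
grip_force: 0.0
t: 19.88
position: [544.0, 96.0, 263.5]
orientation: [180.0, 14.4, 12.2]
wrist_force: [0.9, -0.3, -0.3]
opening: 85.4
grip_force: 0.0
s6 1048 289 342 206 246
s9 631 304 342 213 246
```

```bash
python3 - <<'E'
from h import *
np.set_printoptions(precision=1,suppress=True)
a=np.radians(12.2);u=np.array([np.cos(a),np.sin(a),0]);v=np.array([-np.sin(a),np.cos(a),0]);O=np.array([537,94.,20])
def proj(c,P):
    P=np.atleast_2d(P);q=(P-c['pose'][:3,3])@c['pose'][:3,:3]*[1,-1,-1];f=240/np.tan(np.radians(c['vfov']/2))
    return cv2.projectPoints(q,np.zeros(3),np.zeros(3),np.array([[f,0,c['cx']],[0,f,c['cy']],[0,0,1]]),np.array(c['D'],float))[0].reshape(-1,2)
for n,f,f0 in(('side','s9','s6'),('scene','e9','e6')):
    c=arm.get_calibration(n)
    pts=[O+x*15*u+y*46*v+[0,0,z] for y in(-1,1) for x in(-1,1) for z in(0,56)]+[O+x*12*u+y*14*v+[0,0,124] for y in(-1,1) for x in(-1,1)]
    H=cv2.convexHull(proj(c,pts).astype(np.float32)).reshape(-1,2)
    i=cv2.imread(f'pics/{f}.png').astype(int);j=cv2.imread(f'pics/{f0}.png').astype(int)
    d=(abs(i-j).max(2)>25).astype(np.uint8);x0,y0=(H.min(0)-12).astype(int);x1,y1=(H.max(0)+12).astype(int)
    m=np.zeros_like(d);m[y0:y1,x0:x1]=d[y0:y1,x0:x1]
    print(n,'expected legs z0',proj(c,pts[:8:2]),'col top',proj(c,pts[8:]).mean(0))
    for y in range(y0,y1,3):
        print(y,''.join('#' if q else '.' for q in m[y,x0:x1:2]),x0)
E
```

```text
side expected legs z0 [[332.2 218.1]
 [320.6 211.5]
 [301.  242.2]
 [289.2 234.9]] col top [311.9 173.9]
155 ###########........................ 276
158 ##############..................... 276
161 ################................... 276
164 ################................... 276
167 ################................... 276
170 ################.###............... 276
173 ######################............. 276
176 ####.##########.#######............ 276
179 #.#####################............ 276
182 #####...###############............ 276
185 #####......############............ 276
188 #..##.........##########........... 276
191 ...##.....##################....... 276
194 ..####..######################..... 276
197 ....#......######################.. 276
200 ########.....########.##.########## 276
203 ###########..######...####.######## 276
206 ..###########.##...##.############# 276
209 ##.###....##.################..#### 276
212 ##.....######################....## 276
215 ##......#############...####....... 276
218 .......############........##...... 276
221 .......##########......
[... 1078 characters left out ...]
###......... 295
221 #####.......############..... 295
224 ######......############..... 295
227 ......####.#############..... 295
230 .......#################..... 295
233 .###....#########.########... 295
236 ############################# 295
239 ......####.#######...###..... 295
242 ######.#.########............ 295
245 #.####..#######.....###..#... 295
248 #............##..#####......# 295
251 .................######.#.##. 295
254 .......................####.. 295
257 ........######............... 295
260 ........########............. 295
263 ............###.............. 295
266 ............................. 295
269 ............................. 295
272 #............................ 295
```

```bash
python3 -c "
from rig import arm
print(arm.job_done())"
```

```text
the job is handed in; nothing more can be done
None
```

The sanding block is flat on the bench, and the gauge stands upright over the printing block with its foot on the sun; I checked this in the camera images but never read the scale, and the job is handed in.

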